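# Set the test-strip stage to its red reading stop

## Robot

A 6-joint arm with a two-finger parallel gripper is mounted at the origin on the work surface. World frame = base frame: x ahead of the robot, y to its left, z up, the work surface at z = 0. Lengths are in m, angles in degrees, forces in N, time in s.
With the tool pointing down it reaches from about 0.3 to 0.85 m from the base axis. Payload 4.2 kg.
Tool frame: the origin (TCP) lies midway between the tips of the shut fingers; the grasp point (between the pads) lies 19 mm behind it; z points along the fingers, x is the direction in which the jaws open and shut, and the axes are right-handed (so a half turn about z gives the same grasp; the last joint's range is limited). The gripper opens to 91 mm and grips with 3 to 60 N. Pads are 32 mm wide; open, the fingers measure 118 mm over their backs; the gripper's body (76 mm by 178 mm) begins 60 mm behind the grasp point.
Start: joints at [62.796, 18.312, 89.639, -0, 72.044, -1.146], TCP at [0.253, 0.517, 0.184] pointing down, gripper open.
Joint ranges: [-177.97, 177.97], [-48.28, 115.42], [12.27, 149.76], [-77.06, 257.06], [2.81, 150.46], [-146.56, 146.56]. Speed limits (degrees/s): [147.25, 147.25, 180, 180, 180, 180].

## Interface

Orientations are given as [roll, pitch, yaw] about the fixed x, y, z axes, in that order (R = Rz(yaw) Ry(pitch) Rx(roll)).
In Python, from rig import * gives the robot as it stands.
- The arm moves only by the shell command python3 -m handwheel 'ROWS' [OPENING] [FORCE]. ROWS is JSON, a list that holds one entry, the list of rows, each a list of 4 numbers: the shift along the tool's x, y, z in mm, then the turn about the tool's z in degrees. A call has 1 to 10 rows; each row is the pose to reach, as a shift and turn from the pose measured when the call began, along the tool's axes at that moment; what a row does not reach only later rows make up. A row lasts 1/12 s, in which the tool goes at most 41.7 mm and 7.16 degrees, less where a joint would pass 70% of its speed; a pose out of reach is approached as far as the arm can. A call with a gripper value outside its range is refused whole. OPENING is the gripper's target within -1 to 1 (shut at 1, half-way at 0, fully open at -1), set as the call begins (- or left out, the last holds). The fingers move at their own pace and stop on an object; FORCE is the grip in N (left out, the last holds). Time passes only in rows, so rows that repeat a pose let the fingers close. It gives the time, the measured TCP pose, the force and the opening at its end, in the units of the state.
- get_state(): the state, without advancing time (a new reading comes with each control period).
- capture(name): name is "scene" or "top" or "wrist"; returns a dict with "color" (384x512x3 uint8, red, green, blue), "fx", "fy", "cx", "cy" (pixels), "extrinsics" (4x4, takes a point from world to camera coordinates). Camera axes: x right, y up, looking along -z (the intrinsics and any distortion apply to the point x, -y, -z); pixel columns grow to the right and rows downward; lengths in m; the calibration is good to about 2 mm. A picture is of the moment at which its call begins. There is no depth.
- sign_off(): hands the job in, once; it reports no verdict.
The state is a dict: "t": time; "q": joint angles; "dq": joint speeds; "joint_torque": joint torques, N m; "position": TCP position; "eef_rot": TCP orientation; "ft_force": force on the tool from outside, world axes, zero at the start; "torque": the same for the moment, N m; "gripper_width": finger opening in m.
Only numpy, scipy, OpenCV 4.12 (cv2) and the standard library are available. Lean on these libraries where they do the work, as an engineer would, in place of code of your own. Each camera call takes 0.05 s, during which the arm holds its last target. There are 200 camera calls.

## Task

The sliding stage on the bench is held by a friction clamp. With a fingertip press the blue pad in the middle of the stage down to free the clamp and, keeping it pressed, push the stage along its rail until it rests against the red stop; then let the pad spring up again so that the stage stays clamped there. Do not drag the stage while its clamp is on, pick nothing up, and leave the cups, jar, dish, tip box and loose cassette where they stand.

Things in the scene. Friction and masses are not known exactly. Their poses are not given: they have to be found in the camera images.
- rail: White fixed plate 135 x 460 x 10 mm (x, y, z) with a steel guide rail along its middle; origin on the bench surface under the rail's centre line, midway along it. The plate reaches from x = -50 to x = +85 mm. Its y axis is the sliding direction of the stage, z is up. It lies at any yaw within 0.35 rad.
- stage (a joint): Position of the stage along the rail's y axis in m, 0 at the rail's middle; 1 N of sliding friction once unclamped. Clamped, it resists about 30 N.
- stage_mid (a point): Centre of the top face of the aluminium stage block, 56 mm wide (x) and 90 mm long (along the rail, y), its top 34 mm above the bench. The blue pad stands up through its middle. A grey tray with a white test cassette juts out 77 mm to +x of the rail's centre, at most 29 mm high; it moves with the stage. The axes are those of the rail.
- pad (a joint): How far the blue pad is pressed down, in m: 0 up (clamped), 0.006 at the bottom. A spring pushes it up with 6 N at the top and 9 N at the bottom; the clamp lets go about half-way down (2 to 3 mm, 7 N).
- pad_top (a point): Centre of the upper face of the blue ribbed clamp pad, 40 mm (x) by 46 mm (y), flat, 10 mm above the stage block and 44 mm above the bench when up. Moves with stage and pad. A fingertip pressed on it carries the stage along by friction.
- red_stop_mid (a point): Centre of the top face of the red fixed stop, a block across the rail 56 mm wide (x) and 18 mm long (along the rail), this face 38 mm above the bench. It blocks the stage, whose centre is horizontally 54 mm from this point when they touch. From it a black bar 18 mm wide and 100 mm long runs along the rail, 51 to 69 mm to +x of the rail's centre, its top 49 mm above the bench, over the tray. It may stand at either end of the rail.
- grey_stop_mid (a point): The same point of the grey stop, a like block without a bar at the other end of the rail. Not the one wanted.
- cup_a: Clear plastic sample cup, 32 mm wide, 58 mm high, loose; origin under its centre.
- cup_b: A second such clear cup; origin under its centre.
- cassette: Loose spare white test cassette lying on the bench, 24 x 70 x 8 mm; origin under its centre.
- jar: Loose jar with a blue cap, 44 mm wide, 62 mm high; origin under its centre.
- tipbox: Loose blue box with a clear lid, 64 x 87 x 52 mm; origin under its centre.
- dish: Loose steel bowl, 76 mm wide, 26 mm high; origin under its centre.

How it is judged (in metres and radians):
On the way, in this order (a step that is already met when the one before it is completed fails the run):
1. The pad is pressed by the fingers while the stage is still away from the red stop (value of joint pad above 0.0015 m and contact force between the fingers and pad above 2 N and not (horizontal distance between stage_mid and red_stop_mid below 0.06 m)), for 0.1 s.
2. The stage is against the red stop with the pad still pressed (horizontal distance between stage_mid and red_stop_mid below 0.057 m and value of joint pad above 0.001 m), for 0.05 s.
At the end, for the whole second after the job is handed in: The stage rests against the red stop (gap at most 3 mm), at rest, with the pad sprung up (within 1 mm of its top) (horizontal distance between stage_mid and red_stop_mid below 0.057 m and value of joint pad below 0.001 m and velocity of joint stage between -0.003 and 0.003 m/s); the robot touches nothing.
It fails at once if The stage is dragged along faster than 20 mm/s with its clamp on (value of joint pad below 0.0008 m and (velocity of joint stage above 0.02 m/s or velocity of joint stage below -0.02 m/s)).
It fails at once if A loose thing on the bench is moved more than 15 mm or lifted (distance of any of cup_a, cup_b, cassette, jar, tipbox, dish from where it was at the start of the episode above 0.015 m).
It also fails if it takes over 38 s, if anything falls off the work surface, if the arm or the gripper's body presses on something with over 40 N, if the wrist force passes 120 N, or if a joint passes its speed limit or range.

## Working session

There is one attempt and no reset: what is moved stays moved. The work goes in short steps, Python scripts to look and compute and a shell command to move; the robot and the scene stay as the last step left them, time stands still between calls to the robot, and variables do not carry over. Pictures are saved under pics/ and viewed, about 8 in all and at most 12, crops included, and the job is handed in when it is done.

```bash
mkdir -p pics
cat > h.py <<'E'
from rig import *
import numpy as np, cv2
def snap(cam,name):
    c=capture(cam); np.savez('pics/'+name+'.npz',**c)
    cv2.imwrite('pics/'+name+'.png',cv2.resize(c['color'][:,:,::-1],None,fx=1.5,fy=1.5,interpolation=cv2.INTER_CUBIC)); return c
def ray(c,u,v,z):
    # u,v raw pixels; intersect plane z
    E=np.array(c['extrinsics']);R=E[:3,:3];t=E[:3,3]
    d=R.T@np.array([(u-c['cx'])/c['fx'],-(v-c['cy'])/c['fy'],-1.]);o=-R.T@t
    return o+d*(z-o[2])/d[2]
E
python3 - <<'E'
from h import *
snap('scene','s1');c=snap('top','t1');print({k:c[k] for k in c if k!='color'});print(get_state())
E
```

```text
{'fx': 457.801879626875, 'fy': 457.801879626875, 'cx': 254.05540431521166, 'cy': 188.0426277926093, 'extrinsics': array([[ 0.00415032, -0.99975951,  0.02153348,  0.03225636],
       [ 0.99589309,  0.00607991,  0.0903326 , -0.58962908],
       [-0.0904418 ,  0.02107013,  0.99567883, -0.9444224 ],
       [ 0.        ,  0.        ,  0.        ,  1.        ]])}
{'t': 0.1, 'q': array([ 6.27968436e+01,  1.83462631e+01,  8.96989203e+01, -1.17039269e-03,
        7.20420814e+01, -1.14767738e+00]), 'dq': array([-0.05427335,  0.05987375, -0.12668644, -0.02447549, -0.01561439,
       -0.0013941 ]), 'joint_torque': array([ 5.84162772e-04, -4.13330805e+01, -2.32509238e+01,  7.30306841e-02,
        4.21950035e-02, -4.32831166e-05]), 'position': array([0.25236344, 0.51612008, 0.18302493]), 'eef_rot': array([-1.79999365e+02,  8.72696188e-02,  6.39448832e+01]), 'ft_force': array([ 0.79409845,  0.40576587, -0.44628786]), 'torque': array([0.00126172, 0.00562934, 0.02188807]), 'gripper_width': 0.09087373845606661}
```

View pics/t1.png

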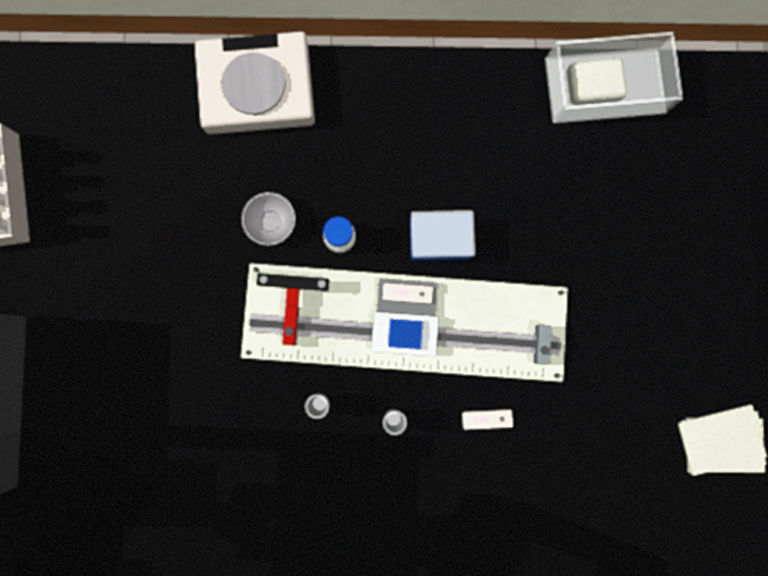

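View pics/s1.png

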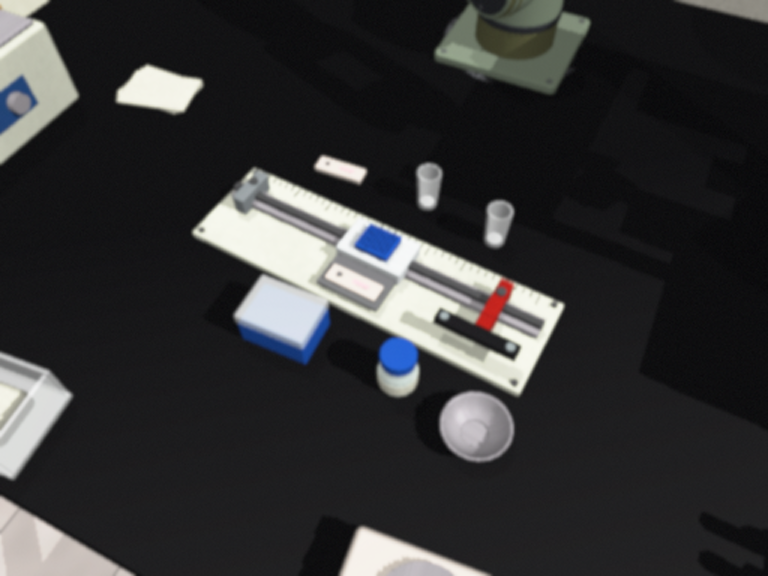

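Top picture: rail runs left-right, from about (250,322) to (560,345), with the red stop at the left (about (291,325)) and the grey one at the right. The pad is at (406,334). The cups are at (317,406) and (395,422), clear of the rail.

Run:
```python
from h import *
c=dict(np.load('pics/t1.npz'))
r=lambda U,V,z:ray(c,(U+.5)/1.5-.5,(V+.5)/1.5-.5,z)
# plate corners
P=[r(*p,.01) for p in [(249,264),(568,288),(564,381),(241,358)]]
for p in P:print(p.round(4))
print('len',np.linalg.norm(P[0]-P[1]),np.linalg.norm(P[3]-P[2]),np.linalg.norm(P[0]-P[3]))
y=(P[0]-P[1]+P[3]-P[2]);y/=np.linalg.norm(y);x=np.array([y[1],-y[0],0]);print('yaw',np.degrees(np.arctan2(-y[0],y[1])))
o=sum(P)/4-x*.0175;print('origin',o)
h=cv2.cvtColor(c['color'],cv2.COLOR_RGB2HSV)
m=((h[...,0]>105)&(h[...,0]<130)&(h[...,1]>150)&(h[...,2]>60)).astype(np.uint8)
m[:200]=0;n,l,s,ce=cv2.connectedComponentsWithStats(m);k=1+s[1:,4].argmax();print(s[k],ce[k])
pt=ray(c,*ce[k],.044);print('pad',pt,'railxy',(pt-o)@x,(pt-o)@y)
for p in [(291,325)]:
  a=r(*p,.038);print('red',a,(a-o)@x,(a-o)@y)
a=r(543,343,.038);print('grey',(a-o)@x,(a-o)@y)
for n,p in dict(cupa=(317,400),cupb=(395,416)).items():print(n,r(*p,.058))
print('jar',r(339,231,.062))
I=cv2.resize(c['color'][180:250,150:310,::-1],None,fx=5,fy=5,interpolation=cv2.INTER_CUBIC);cv2.imwrite('pics/t1c.png',I)
```

```text
[0.6162 0.225  0.01  ]
[ 0.5843 -0.2349  0.01  ]
[ 0.4511 -0.2264  0.01  ]
[0.482  0.2334 0.01  ]
len 0.4609752625676282 0.4608416542301914 0.13440342261792865
yaw -3.903141598377053
origin [5.15953374e-01 4.64427138e-04 1.00000000e-02]
[259 213  22  19 379] [269.70976253 222.20844327]
pad [0.5170618  0.00295747 0.044     ] railxy 0.0009361512976843352 0.002562712914732627
red [0.52827669 0.16040415 0.038     ] 0.0014076385809182884 0.1604076011187303
grey 0.0019552616874295194 -0.19077564254819313
cupa [0.42726477 0.12175485 0.058     ]
cupb [0.4062561 0.0168245 0.058    ]
jar [0.65639772 0.09429074 0.062     ]
```

View pics/t1c.png

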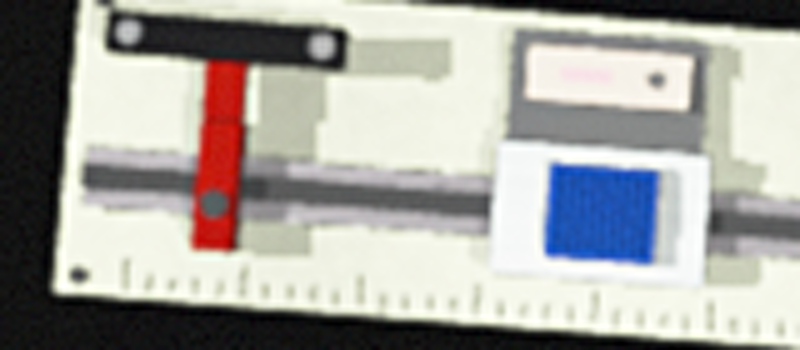

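The sizes agree (plate 461 x 134 mm; pad at rail (1, 3) mm). The stop is at rail y 160 mm, so the travel is about 104 mm. I'll move above the pad with the fingers shut and the tool turned to the rail.

```bash
python3 -m handwheel '[[[-20,27,0,0],[-45,60,0,-2],[-75,100,0,-5],[-105,140,0,-8],[-135,180,0,-11],[-165,220,0,-14],[-195,260,0,-17],[-220,295,0,-20],[-240,322,0,-22],[-250,335,0,-22]]]' 1 20; python3 -c "
from rig import *
import numpy as np
s=get_state();y=np.radians(s['eef_rot'][2]);d=np.array([.517,.003])-s['position'][:2]
print(s['eef_rot'],1000*d@[np.cos(y),np.sin(y)],1000*d@[np.sin(y),-np.cos(y)],s['position'])"
```

```text
t: 0.93
position: [0.4394, 0.151, 0.1833]
eef_rot: [-180.0, 0.1, 86.0]
ft_force: [-0.2, 1.0, -0.1]
gripper_width: 0.0274
[-1.79956263e+02  8.26399039e-02  8.60176874e+01] -142.22506595182236 87.73081173873251 [0.43935833 0.15097444 0.18327444]
```

```bash
python3 -m handwheel '[[[-25,15,0,0],[-55,34,10,0],[-85,52,30,0],[-112,69,55,0],[-132,82,75,0],[-142,87.7,90,0],[-142,87.7,95,0],[-142,87.7,95,0],[-142,87.7,95,0]]]'
python3 - <<'E'
from h import *
c=snap('wrist','w1');snap('scene','s2')
s=get_state();print(s['position'],s['gripper_width'],s['ft_force'])
E
```

```text
t: 1.68
position: [0.5166, 0.0038, 0.0886]
eef_rot: [-179.9, 0.1, 86.0]
ft_force: [-0.7, 0.2, -0.6]
gripper_width: 0.0004
[0.51722405 0.00409009 0.08954193] 0.0006781182336725415 [-0.51606713 -0.18246235  0.83284725]
```

View pics/w1.png

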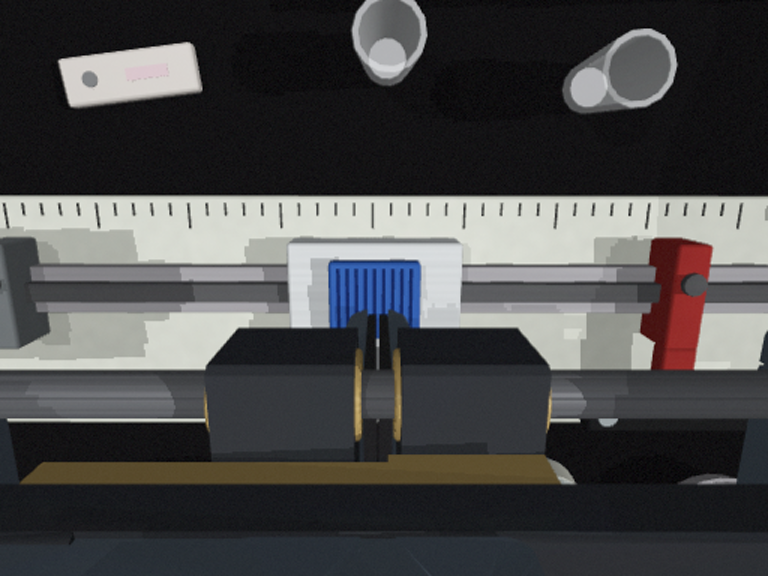

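The fingers are centred on the pad along the rail (pad middle col 375, fingers 378). Pressing next.

```bash
python3 -m handwheel '[[[0,0,12,0],[0,0,26,0],[0,0,36,0],[0,0,42,0],[0,0,45,0],[0,0,47,0],[0,0,48.5,0],[0,0,49.5,0],[0,0,50,0],[0,0,50,0]]]'
```

```text
t: 2.62
position: [0.5175, 0.004, 0.0397]
eef_rot: [179.9, 0.1, 86.1]
ft_force: [0.6, 0.8, -0.5]
gripper_width: 0.0003
```

Run:
```python
from h import *
c=snap('scene','s3');s=get_state();print(s['position'],s['ft_force'],s['joint_torque'])
cv2.imwrite('pics/s3c.png',cv2.resize(c['color'][80:230,180:380,::-1],None,fx=4,fy=4,interpolation=cv2.INTER_CUBIC))
```

```text
[0.51745453 0.00396433 0.03975216] [ 0.46751191 -0.52502947 -0.36970622] [ 1.41575758e-02 -3.86663890e+01 -1.80651212e+01 -2.77138443e-02
  7.15559162e-02 -4.45597573e-05]
```

View pics/s3c.png

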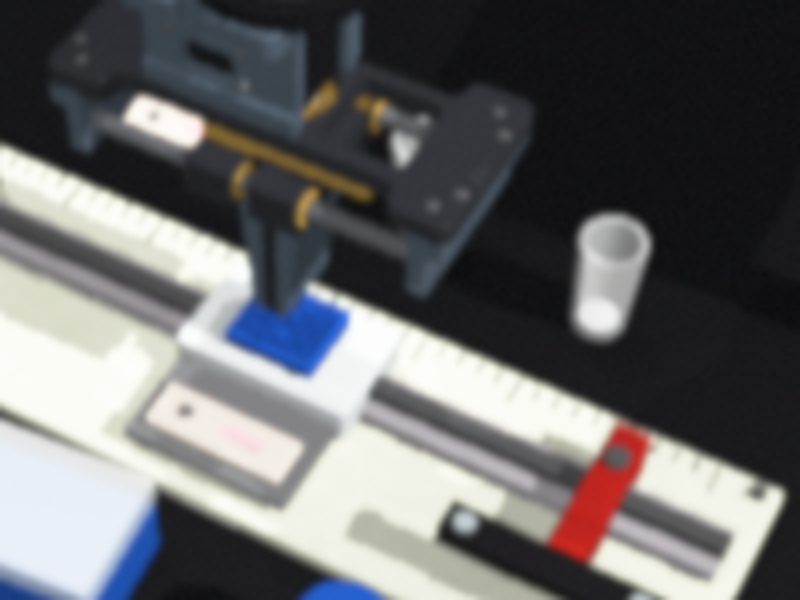

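Run:
```python
from h import *
c=dict(np.load('pics/s3.npz'));E=c['extrinsics']
def pr(p):
    q=E[:3,:3]@p+E[:3,3];return (np.array([c['cx']-c['fx']*q[0]/q[2],c['cy']+c['fy']*q[1]/q[2]])+.5-[180,80])*4
for p in [(.5175,.004,.0398),(.5175,.004,.05),(.5175,.004,.06),(.5175,.004,.044),(.4975,.004,.044)]:print(p,pr(np.array(p)))
a=np.radians(-3.9);x=np.array([np.cos(a),np.sin(a),0]);y=np.array([-np.sin(a),np.cos(a),0])
for sx,sy in [(1,1),(1,-1),(-1,-1),(-1,1)]:print('padcorner',pr(np.array([.517,.003,.044])+x*.02*sx+y*.023*sy))
for sx,sy in [(1,1),(1,-1),(-1,-1),(-1,1)]:print('finger',pr(np.array([.5175,.004,.0398])+x*.016*sx+y*.0135*sy))
```

```text
(0.5175, 0.004, 0.0398) [291.92310961 331.26243946]
(0.5175, 0.004, 0.05) [291.73438918 317.14609592]
(0.5175, 0.004, 0.06) [291.54541002 303.01039968]
(0.5175, 0.004, 0.044) [291.84588687 325.48615633]
(0.4975, 0.004, 0.044) [311.00412399 295.1637819 ]
padcorner [312.31921979 374.13955653]
padcorner [224.51856524 334.09627224]
padcorner [269.32251914 275.87910738]
padcorner [355.66668947 313.93284592]
finger [299.954897   366.90687691]
finger [248.68488766 343.53999122]
finger [284.1291355  296.67339856]
finger [334.71979773 319.11026182]
```

Run:
```python
from h import *
c=snap('wrist','w2');E=c['extrinsics'];s=get_state()
def pr(p):
    q=E[:3,:3]@p+E[:3,3];return (np.array([c['cx']-c['fx']*q[0]/q[2],c['cy']+c['fy']*q[1]/q[2]])+.5)*1.5
a=np.radians(-3.9);x=np.array([np.cos(a),np.sin(a),0]);y=np.array([-np.sin(a),np.cos(a),0])
print(s['position'],'tcp',pr(s['position']))
for sx,sy in [(-1,-1),(-1,1)]:
  print('finger',pr(s['position']+x*.016*sx+y*.0135*sy),'pad up',pr(np.array([.517,.003,.044])+x*.02*sx+y*.023*sy),'pad down',pr(np.array([.517,.003,.039])+x*.02*sx+y*.023*sy))
```

```text
[0.51748757 0.00397025 0.03976884] tcp [377.84534879 332.63206831]
finger [344.63024648 295.21768826] pad up [317.27545446 287.0878212 ] pad down [318.72616354 284.20183059]
finger [411.031465   295.22513598] pad up [433.29442409 287.09627949] pad down [432.02225772 284.20851082]
```

View pics/w2.png

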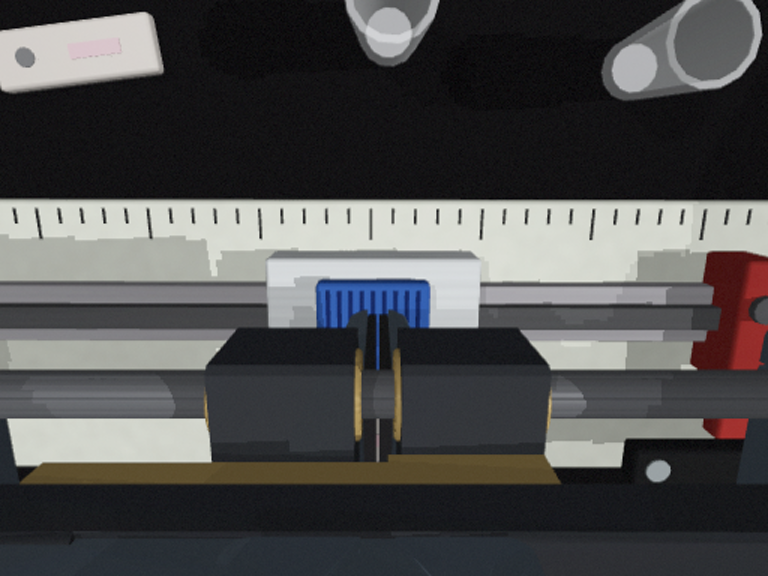

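```bash
for i in 1; do python3 -m handwheel '[[[0,0,1,0],[0,0,1,0],[0,0,1,0]]]'; python3 -m handwheel '[[[0,0,1,0],[0,0,1,0],[0,0,1,0]]]';python3 -c "
from rig import *
s=get_state();print(s['position'],s['ft_force'],s['joint_torque'])"; done
```

```text
t: 2.97
position: [0.5174, 0.0039, 0.0388]
eef_rot: [179.9, 0.1, 86.1]
ft_force: [-0.1, -0.7, 0.9]
gripper_width: -0.0
t: 3.22
position: [0.5174, 0.0039, 0.0377]
eef_rot: [179.9, 0.1, 86.1]
ft_force: [0.3, -0.5, -0.8]
gripper_width: 0.0003
[0.51739538 0.00393862 0.03767699] [ 0.3365488  -0.51043056 -0.79383736] [-2.94060781e-03 -3.87652659e+01 -1.79914606e+01 -2.82028323e-02
  7.25478586e-02 -1.00765667e-04]
```

Run:
```python
from h import *
c=snap('scene','s4');E=c['extrinsics'];s=get_state()
I=cv2.resize(c['color'][130:180,220:285,::-1],None,fx=12,fy=12,interpolation=cv2.INTER_LANCZOS4)
I=cv2.convertScaleAbs(I,alpha=1.6,beta=30)
def pr(p):
    q=E[:3,:3]@p+E[:3,3];return (np.array([c['cx']-c['fx']*q[0]/q[2],c['cy']+c['fy']*q[1]/q[2]])+.5-[220,130])*12
a=np.radians(-3.9);x=np.array([np.cos(a),np.sin(a),0]);y=np.array([-np.sin(a),np.cos(a),0])
cv2.circle(I,tuple(int(v) for v in pr(s['position'])),5,(0,255,255),-1)
for sx,sy in [(1,1),(1,-1),(-1,-1),(-1,1)]:
  for p,h,col in [((.517,.003,.044),(.02,.023),(0,0,255)),((.517,.003,.034),(.028,.045),(0,255,0))]:
    cv2.circle(I,tuple(int(v) for v in pr(np.array(p)+x*h[0]*sx+y*h[1]*sy)),5,col,-1)
cv2.imwrite('pics/s4c.png',I);print(s['position'],s['q'])
```

```text
[0.51746469 0.00391407 0.03774103] [-7.92500724e-01  2.12480964e+01  1.08926024e+02 -8.80516952e-02
  4.97443361e+01 -8.68131204e+01]
```

View pics/s4c.png

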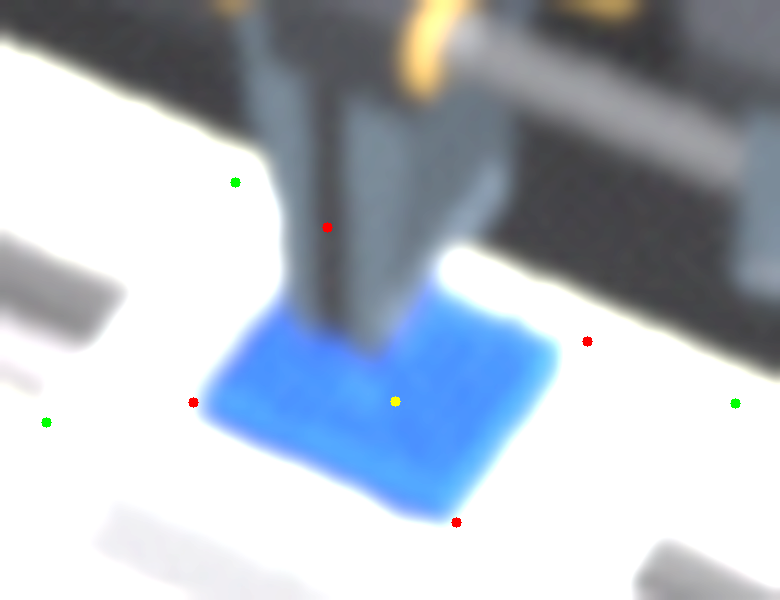

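The tip still looks high against the pad and shows no force, so I'll feel downward in small steps.

```bash
python3 -m handwheel '[[[0,0,1,0],[0,0,2,0],[0,0,2,0]]]'; python3 -m handwheel '[[[0,0,1,0],[0,0,2,0],[0,0,2,0]]]';python3 -c "
from rig import *
s=get_state();print(s['position'],s['ft_force'],s['joint_torque'][:3])"
```

```text
t: 3.52
position: [0.5172, 0.0039, 0.0355]
eef_rot: [179.9, 0.1, 86.1]
ft_force: [-0.0, 0.4, 1.0]
gripper_width: 0.0002
t: 3.77
position: [0.5171, 0.0039, 0.0332]
eef_rot: [180.0, 0.1, 86.1]
ft_force: [0.1, 0.3, -0.9]
gripper_width: 0.0005
[0.51707575 0.0039324  0.03324859] [ 0.08187789  0.30905603 -0.85561899] [-1.01850830e-03 -3.89321208e+01 -1.78803366e+01]
```

```bash
python3 -m handwheel '[[[0,0,1,0],[0,0,2,0],[0,0,2,0]]]'; python3 -m handwheel '[[[0,0,1,0],[0,0,2,0],[0,0,2,0]]]'
```

```text
t: 4.02
position: [0.5169, 0.0039, 0.031]
eef_rot: [180.0, 0.1, 86.1]
ft_force: [-0.8, -0.1, -0.1]
gripper_width: 0.0005
t: 4.27
position: [0.5167, 0.004, 0.0288]
eef_rot: [-180.0, 0.1, 86.1]
ft_force: [0.5, -0.9, 0.4]
gripper_width: 0.0008
```

Run:
```python
from h import *
c=snap('wrist','w3');E=c['extrinsics'];s=get_state();P=s['position']
def pr(p):
    q=E[:3,:3]@p+E[:3,3];return ((np.array([c['cx']-c['fx']*q[0]/q[2],c['cy']+c['fy']*q[1]/q[2]])+.5)*1.5).round(0)
o=-E[:3,:3].T@E[:3,3];print('cam rel tcp',o-P,'fwd',-E[2,:3],c['fx'])
for dz in (0,.01,.02,.03):print(dz,pr(P+[0,0,dz]),pr(P+[-.009,-.0135,dz]),pr(P+[-.016,-.0135,dz]))
print(P,s['ft_force'])
```

```text
cam rel tcp [-0.06723638  0.00513271  0.20065648] fwd [ 0.23696225 -0.01872703 -0.97133835] 339.6306223107115
0 [378. 333.] [343. 314.] [342. 298.]
0.01 [378. 341.] [342. 321.] [340. 304.]
0.02 [378. 350.] [340. 329.] [338. 311.]
0.03 [378. 360.] [338. 338.] [336. 319.]
[0.51677477 0.00393553 0.02885773] [ 0.31001283 -0.28044607  0.12370513]
```

The wrist geometry agrees with the scene view: the physical tips sit about 20 mm above the reported TCP, so contact is expected at a TCP z of about 0.024.

```bash
python3 -m handwheel '[[[0,0,1,0],[0,0,2,0],[0,0,2,0]]]'; python3 -m handwheel '[[[0,0,1,0],[0,0,2,0],[0,0,2,0]]]'
```

```text
t: 4.57
position: [0.5166, 0.0039, 0.0267]
eef_rot: [-180.0, 0.1, 86.1]
ft_force: [0.2, 1.0, 0.1]
gripper_width: 0.0004
t: 4.82
position: [0.5164, 0.0039, 0.0244]
eef_rot: [-179.9, 0.1, 86.1]
ft_force: [-0.5, -0.3, 0.2]
gripper_width: 0.0005
```

```bash
python3 -m handwheel '[[[0,0,1,0],[0,0,2,0],[0,0,2,0]]]'; python3 -m handwheel '[[[0,0,1,0],[0,0,2,0],[0,0,2,0]]]'
```

```text
t: 5.07
position: [0.5163, 0.004, 0.0222]
eef_rot: [-179.9, 0.1, 86.1]
ft_force: [0.4, 0.3, 0.6]
gripper_width: 0.0004
t: 5.32
position: [0.5161, 0.0039, 0.02]
eef_rot: [-179.9, 0.1, 86.1]
ft_force: [0.8, -0.1, 0.3]
gripper_width: 0.0007
```

Run:
```python
from h import *
c=snap('scene','s5');w=snap('wrist','w5')
A=cv2.resize(c['color'][115:180,215:285,::-1],(400,371),interpolation=cv2.INTER_CUBIC)
B=cv2.resize(w['color'][150:240,205:302,::-1],(400,371),interpolation=cv2.INTER_CUBIC)
cv2.imwrite('pics/c5.png',cv2.convertScaleAbs(np.hstack([A,B]),alpha=1.3,beta=15));s=get_state();print(s['position'],s['ft_force'],s['joint_torque'][:3])
```

```text
[0.51622044 0.00392442 0.02014802] [-0.32645895  0.60761385  0.01954241] [-1.61795383e-04 -3.91657269e+01 -1.72064924e+01]
```

View pics/c5.png

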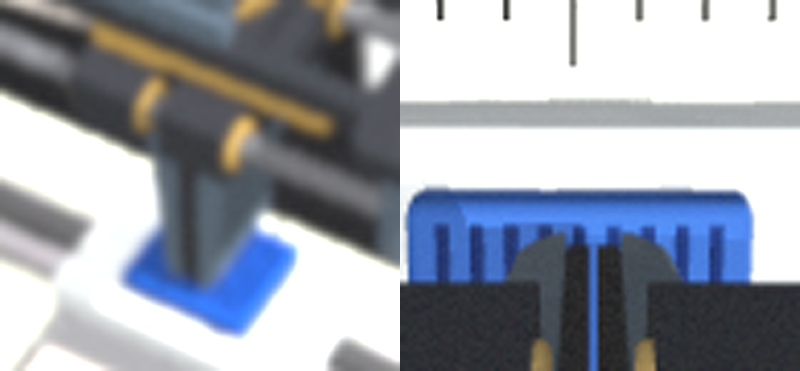

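The tips are now right at the pad but show no force yet. Continuing in small steps.

```bash
python3 -m handwheel '[[[0,0,1,0],[0,0,1.5,0],[0,0,1.5,0]]]'; python3 -m handwheel '[[[0,0,1,0],[0,0,1.5,0],[0,0,1.5,0]]]'
```

```text
t: 5.67
position: [0.5161, 0.0039, 0.0185]
eef_rot: [-179.9, 0.1, 86.1]
ft_force: [-0.4, 0.7, -0.5]
gripper_width: 0.0004
t: 5.92
position: [0.516, 0.0039, 0.0169]
eef_rot: [-179.9, 0.1, 86.1]
ft_force: [-0.9, 0.3, -0.7]
gripper_width: 0.0006
```

```bash
python3 -m handwheel '[[[0,0,1,0],[0,0,1.5,0],[0,0,1.5,0]]]'; python3 -m handwheel '[[[0,0,1,0],[0,0,1.5,0],[0,0,1.5,0]]]'
```

```text
t: 6.17
position: [0.5159, 0.0039, 0.0152]
eef_rot: [-179.9, 0.1, 86.1]
ft_force: [-0.8, -0.4, -0.0]
gripper_width: 0.0006
t: 6.42
position: [0.516, 0.0039, 0.0138]
eef_rot: [-179.9, 0.1, 86.1]
ft_force: [1.3, 0.3, 1.9]
gripper_width: 0.0003
```

```bash
python3 -m handwheel '[[[0,0,0.5,0],[0,0,1,0],[0,0,1,0]]]'; python3 -c "
from rig import *
s=get_state();print(s['position'],s['ft_force'],s['joint_torque'][:3])"
```

```text
t: 6.67
position: [0.5161, 0.0039, 0.013]
eef_rot: [-179.9, 0.1, 86.1]
ft_force: [0.1, -0.9, 3.9]
gripper_width: 0.0008
[0.51606867 0.00392829 0.01300502] [ 0.13156919 -0.88777403  3.86945189] [-1.89875829e-02 -3.75034547e+01 -1.63727313e+01]
```

Contact. The tips sit about 30 mm behind the reported TCP. Pressing on to about 8 N.

```bash
python3 -m handwheel '[[[0,0,1,0],[0,0,2,0],[0,0,2,0]]]'; python3 -m handwheel '[[[0,0,1,0],[0,0,2,0],[0,0,2,0]]]'
```

```text
t: 6.92
position: [0.5161, 0.0039, 0.0114]
eef_rot: [-179.9, 0.1, 86.1]
ft_force: [-2.7, 0.9, 5.9]
gripper_width: 0.0003
t: 7.17
position: [0.5161, 0.0039, 0.0099]
eef_rot: [-179.9, 0.1, 86.1]
ft_force: [-1.2, -0.4, 8.2]
gripper_width: 0.0006
```

```bash
python3 -m handwheel '[[[0,0,1,0],[0,0,1.5,0],[0,0,1.5,0],[0,0,1.5,0]]]'; python3 -m handwheel '[[[0,0,1,0],[0,0,1.5,0],[0,0,1.5,0],[0,0,1.5,0]]]'
```

```text
t: 7.5
position: [0.5161, 0.004, 0.0091]
eef_rot: [-179.9, 0.1, 86.1]
ft_force: [-1.4, 0.1, 7.6]
gripper_width: 0.0003
t: 7.83
position: [0.5161, 0.0039, 0.0083]
eef_rot: [-179.9, 0.1, 86.1]
ft_force: [-2.1, 0.0, 8.2]
gripper_width: 0.0007
```

```bash
python3 -m handwheel '[[[0,0,2,0],[1,0,2,0],[2,0,2,0],[3,0,2,0],[4.5,0,2,0],[6,0,2,0],[7.5,0,2,0],[9,0,2,0],[10.5,0,2,0],[12,0,2,0]]]'
python3 - <<'E'
from h import *
c=snap('wrist','w6');w=snap('scene','s6')
B=cv2.resize(c['color'][120:270,:,::-1],(800,234));A=cv2.resize(w['color'][110:230,190:390,::-1],(600,360),interpolation=cv2.INTER_CUBIC)
A=cv2.copyMakeBorder(A,0,0,0,200,cv2.BORDER_CONSTANT)
cv2.imwrite('pics/c6.png',np.vstack([B,A]));s=get_state();print(s['position'],s['ft_force'])
E
```

```text
t: 8.67
position: [0.517, 0.0158, 0.0079]
eef_rot: [-180.0, 0.1, 86.1]
ft_force: [-3.6, -0.7, 14.8]
gripper_width: 0.0009
[0.51704162 0.01602771 0.00792727] [-3.59984028  0.77156501 15.24528873]
```

View pics/c6.png

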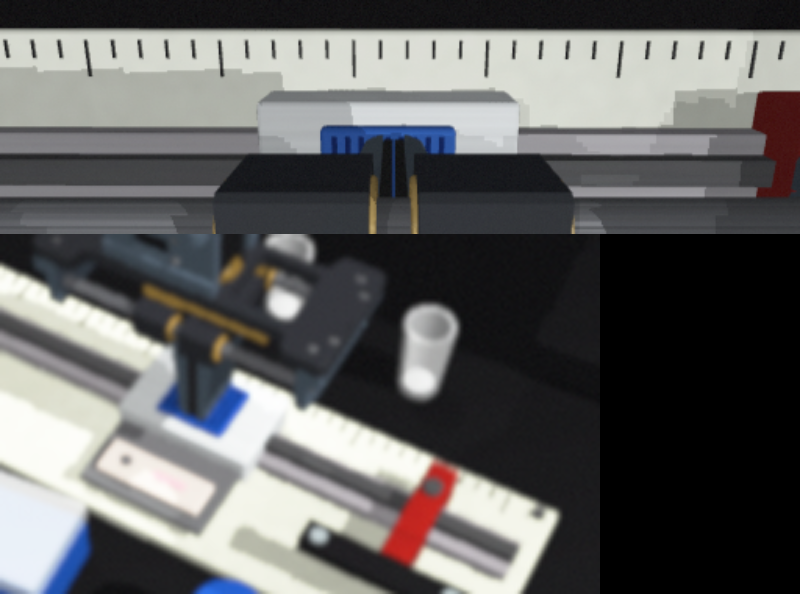

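The stage follows, with the pad bottomed at 15 N and almost no side force. About 92 mm remains.

```bash
python3 -m handwheel '[[[1.5,0,1.5,0],[4,0,1.5,0],[8,0,1.5,0],[12,0,1.5,0],[16,0,1.5,0],[20,0,1.5,0],[24,0,1.5,0],[28,0,1.5,0],[31,0,1.5,0],[34,0,1.5,0]]]';  python3 -m handwheel '[[[2,0,1.5,0],[5,0,1.5,0],[9,0,1.5,0],[13,0,1.5,0],[17,0,1.5,0],[21,0,1.5,0],[25,0,1.5,0],[29,0,1.5,0],[32,0,1.5,0],[34,0,1.5,0]]]'
```

```text
t: 9.6
position: [0.5194, 0.05, 0.008]
eef_rot: [180.0, 0.1, 86.1]
ft_force: [-3.9, -0.3, 14.3]
gripper_width: 0.0005
t: 10.43
position: [0.5218, 0.0841, 0.008]
eef_rot: [179.9, 0.1, 86.1]
ft_force: [-4.0, -0.6, 14.3]
gripper_width: 0.0004
```

```bash
python3 -m handwheel '[[[2,0,1.5,0],[4,0,1.5,0],[6.5,0,1.5,0],[9,0,1.5,0],[11.5,0,1.5,0],[14,0,1.5,0],[16,0,1.5,0],[18,0,1.5,0],[19,0,1.5,0],[20,0,1.5,0]]]';  python3 -m handwheel '[[[1,0,1.5,0],[2,0,1.5,0],[3,0,1.5,0],[4,0,1.5,0],[5,0,1.5,0],[5,0,1.5,0]]]'
```

```text
t: 11.27
position: [0.5232, 0.1042, 0.0079]
eef_rot: [179.9, 0.1, 86.1]
ft_force: [-3.4, -1.4, 13.1]
gripper_width: 0.0009
t: 11.77
position: [0.5236, 0.1093, 0.008]
eef_rot: [179.9, 0.1, 86.1]
ft_force: [-2.9, 0.0, 13.2]
gripper_width: 0.0003
```

```bash
python3 -m handwheel '[[[1,0,1.5,0],[2,0,1.5,0],[3,0,1.5,0],[3,0,1.5,0]]]'
python3 - <<'E'
from h import *
c=snap('wrist','w7');w=snap('top','t7')
B=cv2.resize(c['color'][120:270,:,::-1],(800,234));A=cv2.resize(w['color'][180:250,150:290,::-1],(700,350),interpolation=cv2.INTER_CUBIC)
A=cv2.copyMakeBorder(A,0,0,0,100,cv2.BORDER_CONSTANT)
cv2.imwrite('pics/c7.png',np.vstack([B,A]));s=get_state();print(s['position'],s['ft_force'])
E
```

```text
t: 12.1
position: [0.5238, 0.1107, 0.0079]
eef_rot: [179.9, 0.2, 86.2]
ft_force: [-3.8, -6.2, 14.1]
gripper_width: 0.0008
[0.52378172 0.11075495 0.00796229] [-3.36550524 -6.15573298 14.29329445]
```

View pics/c7.png

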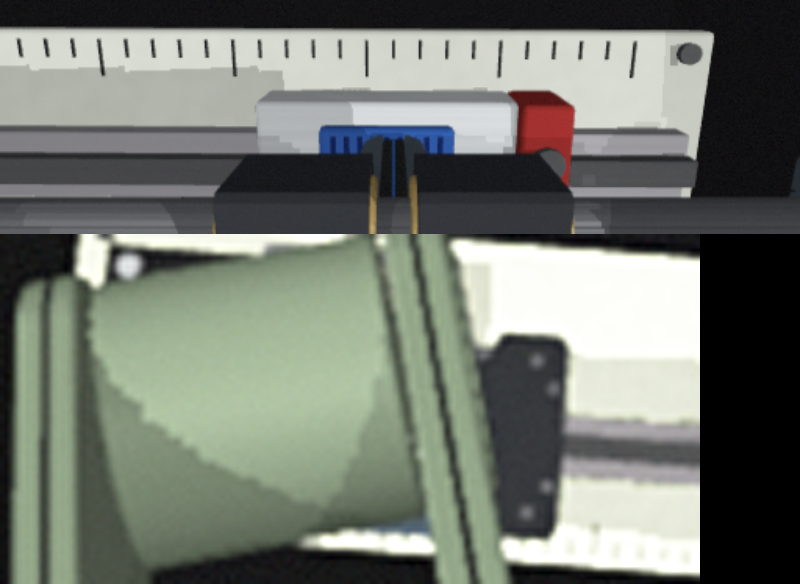

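The stage is touching the red stop (block edge against red at col 515) with -6 N of side force. Lifting off.

```bash
python3 -m handwheel '[[[0.5,0,1,0],[0.5,0,-1,0],[0.5,0,-3,0],[0.5,0,-5,0],[0.5,0,-7,0],[0.5,0,-9,0],[0.5,0,-11,0],[0.5,0,-14,0],[0.5,0,-20,0],[0.5,0,-28,0]]]'; python3 -m handwheel '[[[0,0,-10,0],[0,0,-25,0],[0,0,-45,0],[0,0,-65,0],[0,0,-80,0],[-20,0,-90,0],[-50,0,-100,0],[-80,0,-100,0],[-100,0,-100,0],[-100,0,-100,0]]]'
python3 - <<'E'
from h import *
c=snap('wrist','w8');w=snap('scene','s8')
B=cv2.resize(c['color'],(400,300))[:,:,::-1];A=cv2.resize(w['color'][:,:,::-1],(400,300))
D=cv2.resize(w['color'][130:255,220:386,::-1],(800,300)[0:1]+(300,),interpolation=cv2.INTER_CUBIC)
cv2.imwrite('pics/c8.png',np.vstack([np.hstack([A,B]),D]))
s=get_state();print(s['position'],s['ft_force'],s['dq'])
E
```

```text
t: 13.03
position: [0.5233, 0.1114, 0.036]
eef_rot: [179.9, 0.2, 86.2]
ft_force: [0.3, -0.1, -0.7]
gripper_width: 0.0005
t: 13.87
position: [0.5165, 0.0089, 0.1377]
eef_rot: [179.8, 0.3, 86.0]
ft_force: [0.1, 0.4, -0.7]
gripper_width: 0.0003
[0.51674914 0.01175715 0.13717856] [0.06768892 0.43487064 0.52975224] [ 1.6141922   0.60876736  0.11114121  0.34687651 -0.28385471  0.02335365]
```

View pics/c8.png

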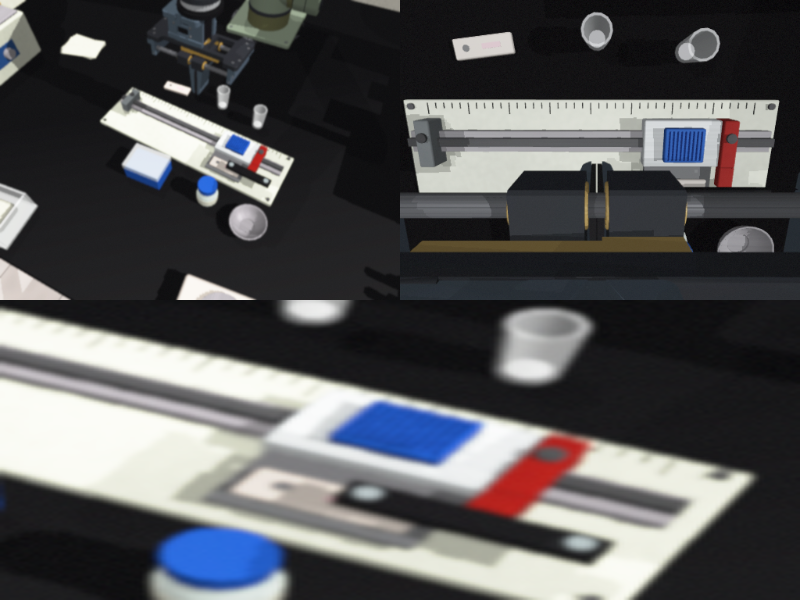

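The picture shows the stage against the red stop with the pad up, and the loose things where they stood. One numeric check of the gap, then I hand in.

```bash
python3 -m handwheel '[[[0,0,0,0],[0,0,0,0],[0,0,0,0],[0,0,0,0]]]'
python3 - <<'E'
from h import *
a=np.radians(-3.9);y=np.array([-np.sin(a),np.cos(a),0]);o=np.array([.516,.0005,0])
for cam in('scene','wrist'):
  c=capture(cam);h=cv2.cvtColor(c['color'],cv2.COLOR_RGB2HSV)
  m=((h[...,0]>105)&(h[...,0]<130)&(h[...,1]>150)&(h[...,2]>60)).astype(np.uint8)
  n,l,s,ce=cv2.connectedComponentsWithStats(m)
  for k in range(1,n):
    if s[k,4]>60:
      p=ray(c,*ce[k],.044);print(cam,s[k,4],p.round(4),'rail y',((p-o)@y).round(4))
print(get_state()['dq'].round(2))
E
```

```text
t: 14.3
position: [0.5168, 0.0125, 0.1371]
eef_rot: [179.9, 0.2, 86.2]
ft_force: [-1.4, -0.6, -0.3]
gripper_width: 0.0001
scene 222 [ 0.5228 -0.5895  0.044 ] rail y -0.5882
scene 437 [0.5265 0.1087 0.044 ] rail y 0.1086
scene 595 [ 0.6868 -0.0222  0.044 ] rail y -0.011
scene 515 [0.6496 0.0915 0.044 ] rail y 0.0998
wrist 2230 [0.5216 0.1069 0.044 ] rail y 0.1066
[-0.13  0.06  0.12  0.02  0.04  0.07]
```

```bash
python3 -c "
from rig import *
print(sign_off())"
```

```text
the job is handed in; nothing more can be done
None
```

I pressed the blue pad down with the shut fingers, about 15 N at the bottom. With it held down I slid the stage about 104 mm until it met the red stop. Then I lifted straight up so the pad sprang back and clamped the stage, moved the arm clear, and handed the job in at about 14.4 s of the 38 s allowed.

**Stage against the stop:** side force rose to about -6 N at contact. Afterwards the pad centre measured 107 mm (wrist camera) and 109 mm (scene camera) along the rail. With the stop at 160 mm, that is 51–53 mm between centres, against a nominal 54 mm at contact; the difference is within camera error. No gap is visible.

**Pad, loose things and arm:** the last pictures show the pad up and the cups, jar, dish, tip box and cassette apparently where they stood. I judged these by eye and did not measure them. The arm is well clear and reads no force beyond sensor noise.

**What disagreed:** the physical fingertips sit about 30 mm short of the reported TCP. The first press, at the calculated height, touched nothing, so I felt down in small steps until force showed.

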